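# Hang the sink caddy on the board's headed stud by its side slot

### The arm

A 6-joint arm with a two-finger parallel gripper is mounted at the origin on a cart in front of the work surface, level with it; the furniture and walls round the work are solid. World frame = base frame: x ahead of the robot, y to its left, z up, the work surface at z = 0. Lengths are in m, angles in degrees, forces in N, time in s.
With the tool pointing down it reaches from about 0.4 to 0.825 m from the base axis. Payload 7 kg.
Tool frame: the origin (TCP) lies between the finger pads, 19 mm behind the fingertips; this is the grasp point; z points along the fingers, y is the line along which they close (so a half turn about z gives the same grasp; the last joint's range is limited). The gripper opens to 88 mm and grips with 3 to 60 N. Pads are 19 mm wide; open, the fingers measure 130 mm over their backs; the gripper's body (78 mm by 193 mm) begins 47 mm behind the grasp point.
Start: joints at [-57.691, 20.546, 0.682, 0, -70.136, -16.507], TCP at [0.184, -0.649, 0.245] pointing down, gripper open.
Joint ranges: [-176.03, 176.03], [-82.01, 121.73], [-58.28, 71.71], [-173.87, 95.51], [-174.79, -0.11], [-173.66, 173.66]. Speed limits (degrees/s): [136.94, 136.94, 172.46, 180, 180, 180].

### API

Orientations are given as [roll, pitch, yaw] about the fixed x, y, z axes, in that order (R = Rz(yaw) Ry(pitch) Rx(roll)).
In Python, from plant import r gives the robot as it stands.
- The arm moves only by the shell command python3 -m pendant 'ROWS' [OPENING] [FORCE]. ROWS is 1 to 12 rows, parted by semicolons, with the numbers parted by commas; each row has 6 numbers: dx, dy, dz in m, then a rotation vector rx, ry, rz in degrees; each row is the pose to reach, as a shift and turn from the pose commanded when the command began, along the tool's axes at that moment; what a row does not reach only later rows make up. A row lasts 1/12 s, in which the tool goes at most 0.0417 m and 7.16 degrees, less where a joint would pass 70% of its speed; a pose out of reach is approached as far as the arm can. OPENING is the finger opening in m, set as the command begins (- or left out keeps the last). The fingers move at their own pace and stop on an object; FORCE is the grip in N (left out, the last holds). Time passes only in rows, so rows that do not move let the fingers close. It prints the time, the measured TCP pose, the force, the opening and the grip force at its end. Input that does not fit is refused with a message, and nothing moves.
- r.get_state(): the state, without advancing time (a new reading comes with each control period).
- r.capture(name): name is "scene" or "side" or "wrist"; returns a dict with "frame" (420x560x3 uint8, red, green, blue), "z_map" (420x560 float32, m along the optical axis (not along the pixel's ray), 0 where there is no reading), "fx", "fy", "cx", "cy" (pixels), "cam_to_world" (4x4, takes a point from camera to world coordinates). Camera axes: x right, y down, z forward; pixel columns grow to the right and rows downward; lengths in m; the calibration is good to about 2 mm. A picture is of the moment at which its call begins.
- r.close_job(): hands the job in; it is judged then, once.
The state is a dict: "time_s": time; "joints": joint angles; "qd": joint speeds; "joint_torque": joint torques, N m; "tcp_pos": TCP position; "eef_rot": TCP orientation; "contact_force": force on the tool from outside, world axes, zero at the start; "moment": the same for the moment, N m; "gripper_width": finger opening in m; "gripper_force": force on a finger pad.
Only numpy, scipy, OpenCV 4.12 (cv2) and the standard library are available. Lean on these libraries where they do the work, as an engineer would, in place of code of your own. Each camera call takes 0.05 s, during which the arm holds its last target. There are 200 camera calls.

### The job

Pick up the small steel caddy and hang it on the wooden hanging board: bring the slot in its back plate sideways over the stud, behind the stud's head, until the stud meets the slot's inner end, then gently lower the caddy so that the stud sits in the notch, and let go. Do not force it against the board or stud, keep the caddy upright, and leave the tin, the garlic, the spice jar and the brush where they are.

Things in the scene. Friction and masses are not known exactly. Their poses are not given: they have to be found in the camera images.
- caddy: Loose steel caddy, about 0.25 kg: open tray 65 (x) x 120 (y) x 45 mm high with an upright back plate at its +x side, 5 mm thick (x +30 to +35), y -60 to +60, up to z 142 mm, topped by a black grip tab. Origin: centre of the underside, tray front at x -30; x runs from the open front to the back plate, z up. In the plate is a slot open at the -y edge (see slot_mouth, seat).
- slot_mouth (a point): Point on the caddy, mid plate, at the slot's open end: caddy (+32.5, -60, +97) mm. From here a level run 12 mm high (z 91 to 103) leads along +y to its inner end at y +6. Above it the plate reaches out to y -60 as a lip; below it only to y -22: with the stud's shank between y -58 and -27 the lip can be lowered onto the shank until it touches.
- seat (a point): Point on the caddy, mid plate, where the stud's axis lies when seated: caddy (+32.5, 0, +119) mm. A notch 12 mm wide (y -6 to +6) goes up from the slot's inner end to z 123, so after sliding fully in the caddy drops 20 to 24 mm to seat. It then leans forward up to 3 degrees.
- grip (a point): On the caddy's black grip tab, caddy (+30, 0, +188) mm. Tab: 10 mm thick in x (+25 to +35), 36 mm wide in y, z 136 to 200. Pinch it here from above, fingers closing along the caddy's x; with the TCP here the fingertips stay above the board's top edge. A weak grip lets the caddy turn; 90 N holds.
- stand: Fixed wooden hanging board: upright panel 220 mm wide (y), 18 mm thick, top edge at z 200 mm. Origin: on the worktop under the panel's middle, in the plane of its front face; x points into the panel (away from the hanging side), y along it, z up. Caddy's axes are parallel to these when hung. More than 15 N between caddy and board or stud counts as forcing.
- stud_nominal (a point): Point on the board's front face, board (0, 0, 175) mm: nominal root of the rigid steel stud, which stands out along -x: shank 8 mm diameter, 10 mm long, then a head 24 mm diameter, 5 mm thick. The back plate goes in the 10 mm gap behind the head (mid plate at x -5). The stud is really up to 8 mm higher or lower and up to 12 mm to either side of this point: not measured, feel for it.
- tin: Bystander: short food tin, 75 mm diameter, 58 mm high, origin at the centre of its underside. Must stay.
- garlic: Bystander: garlic bulb, about 50 mm, origin under its centre. Must stay.
- spice_jar: Bystander: spice jar, 45 mm diameter, 106 mm high, origin at the centre of its underside. Must stay.
- brush_1: Bystander: long dish brush lying at the front right of the worktop, 269 mm long. Must stay. Behind it stands a fixed water bottle, 200 mm wide and over 500 mm tall (centre about x 0.61, y -0.25): draw the arm back when swinging past it.

How it is judged:
By the outcome, as a careful person would: the job done as asked, in the order asked, and still so for the second after the job is handed in, with the robot touching nothing.
It also fails if it takes over 54 s, if anything falls off the work surface, if the arm or the gripper's body presses on something with over 40 N, if the wrist force passes 120 N, or if a joint passes its speed limit or range.

## Working session

There is one attempt and no reset: what is moved stays moved. The work goes in short steps, Python scripts to look and compute and a shell command to move; the robot and the scene stay as the last step left them, time stands still between calls to the robot, and variables do not carry over. Pictures are saved under pics/ and viewed, at most 10 in all, crops included, and the job is handed in when it is done.

```bash
ls; mkdir -p pics
cat > h.py <<'E'
import numpy as np, cv2
from plant import r
def pts(c):
    z=c["z_map"]; v,u=np.mgrid[0:z.shape[0],0:z.shape[1]]
    P=np.stack([(u-c["cx"])/c["fx"]*z,(v-c["cy"])/c["fy"]*z,z,np.ones_like(z)],-1)
    W=(P@c["cam_to_world"].T)[...,:3]; W[z<=0]=np.nan
    return W
E
python3 - <<'E'
from h import *
for n in("scene","side"):
    c=r.capture(n); cv2.imwrite(f"pics/{n}1.png",c["frame"][...,::-1]); np.savez(f"{n}1.npz",**c)
    print(n,c["cam_to_world"].round(3).tolist(),c["fx"])
s=r.get_state(); print(s)
E
```

```text
pics
scene [[-0.903, 0.36, -0.234, 0.745], [0.429, 0.745, -0.51, 0.555], [-0.009, -0.561, -0.828, 0.869], [0.0, 0.0, 0.0, 1.0]] 445.5536584631025
side [[0.945, -0.162, 0.284, 0.294], [-0.327, -0.498, 0.803, -0.564], [0.011, -0.852, -0.524, 0.592], [0.0, 0.0, 0.0, 1.0]] 388.90745904844863
{'time_s': 0.1, 'joints': array([-5.76905906e+01,  2.05884714e+01,  6.40283469e-01, -1.70165209e-02,
       -7.01377884e+01, -1.65050749e+01]), 'qd': array([-0.10808703, -0.08904767,  0.15137677,  0.0815395 , -0.16913801,
        0.01940863]), 'joint_torque': array([-7.81275994e-04, -5.84162307e+01,  2.93752456e+01,  7.01536015e+00,
        1.02368620e-02, -6.75610181e-05]), 'tcp_pos': array([ 0.18367906, -0.64910415,  0.24451534]), 'eef_rot': array([ 1.79913021e+02, -9.08967860e-03, -1.64201452e+02]), 'contact_force': array([-0.07675646,  0.71610193,  1.03178638]), 'moment': array([-0.00119435,  0.00384776, -0.01104527]), 'gripper_force': 0.0, 'gripper_width': 0.08774639222318918}
```

Run:
```python
import cv2,numpy as np
a=cv2.imread("pics/scene1.png");b=cv2.imread("pics/side1.png")
cv2.imwrite("pics/both1.png",cv2.resize(np.vstack([a,b]),(400,600)))
```

```text
(no output)
```

View pics/scene1.png

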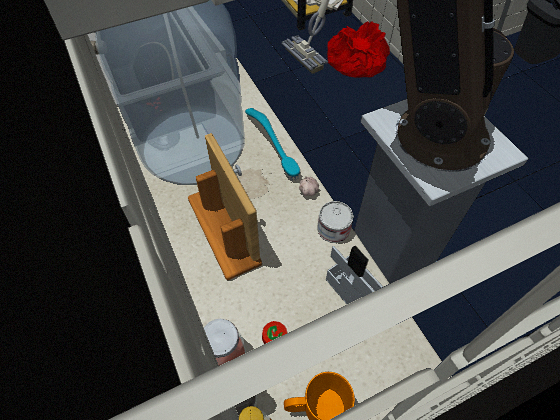

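View pics/side1.png

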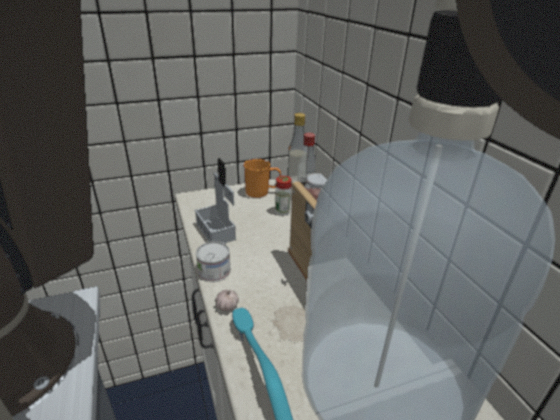

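The scene view shows the caddy at about (355,270) with its black tab at (357,262). The board's panel runs from (210,140) to (258,260), with the stud head possibly at (238,170). In the side view the tab is at (222,170), the caddy at (215,220) and the board at (305,225).

Run:
```python
from h import *
D={n:dict(np.load(n+"1.npz")) for n in("scene","side")}
def rep(t,P): print(t,len(P),"med",np.nanmedian(P,0).round(4),"min",np.nanpercentile(P,1,axis=0).round(4),"max",np.nanpercentile(P,99,axis=0).round(4))
def rect(P):
    q=cv2.minAreaRect((P[:,:2]*1000).astype(np.float32)); print("   rect mm",np.round(q[0],1),np.round(q[1],1),round(q[2],1))
for n,c in D.items():
    W=pts(c); f=c["frame"].astype(int); hsv=cv2.cvtColor(c["frame"],cv2.COLOR_RGB2HSV)
    roi=np.zeros(W.shape[:2],bool)
    if n=="scene": roi[225:310,310:390]=1
    else: roi[150:245,190:245]=1
    ok=roi&np.isfinite(W[...,2])&(W[...,2]>0.01)
    blk=ok&(f.max(-1)<60)&(W[...,2]>.1)
    rep(n+" tab",W[blk]); rect(W[blk]); v,u=np.nonzero(blk); print("   px",u.min(),u.max(),v.min(),v.max())
    top=blk&(W[...,2]>np.nanpercentile(W[blk][:,2],97)-0.004); rep(" tabtop",W[top]); rect(W[top])
    cad=ok&~blk&(f.max(-1)-f.min(-1)<40)&(W[...,2]<.15)
    rep(n+" caddy",W[cad]);
    up=cad&(W[...,2]>.06); rep("  plate",W[up]); rect(W[up])
    hi=W[...,2]; bro=(hsv[...,0]<25)&(hsv[...,1]>70)&np.isfinite(hi)&(hi>.01)&(hi<.25)
    roi[:]=0
    if n=="scene": roi[125:285,180:265]=1
    else: roi[170:290,285:325]=1
    b=bro&roi; rep(n+" board",W[b]); t=b&(hi>.185); rep("  top",W[t]); rect(W[t])
    t=b&(hi>.05)&(hi<.19); rep("  mid",W[t]); 
    if n=="scene":
        for x0,y0,x1,y1,k in((320,200,355,242,"tin"),(300,176,320,200,"garlic")):
            rep(k,W[y0:y1,x0:x1].reshape(-1,3))
        cv2.imwrite("pics/crop1.png",cv2.resize(c["frame"][120:330,180:400,::-1],None,fx=3.2,fy=2.8,interpolation=2)[:600,:800])
```

```text
scene tab 398 med [0.4686 0.2917 0.1805] min [0.4605 0.2725 0.1408] max [0.4733 0.307  0.2033]
   rect mm [582.7 417.4] [372.8  37.9] 46.7
   px 347 386 246 287
 tabtop 100 med [0.4663 0.2891 0.2   ] min [0.4601 0.272  0.198 ] max [0.7242 0.54   0.8196]
   rect mm [585.3 415. ] [372.8  29.8] 46.6
scene caddy 1754 med [0.4659 0.2696 0.0536] min [0.3882 0.1287 0.0114] max [0.4798 0.3336 0.1435]
  plate 759 med [0.4691 0.2895 0.118 ] min [0.4583 0.2311 0.0615] max [0.4799 0.3357 0.144 ]
   rect mm [453.  241.6] [188.1  58.6] 70.0
scene board 5643 med [0.6168 0.0475 0.0769] min [ 0.5895 -0.0818  0.0122] max [0.6721 0.142  0.202 ]
  top 945 med [0.5994 0.0396 0.1999] min [ 0.5888 -0.081   0.1858] max [0.6076 0.1332 0.2029]
   rect mm [598.   24.7] [ 18.  219.6] 1.0
  mid 2370 med [0.6075 0.0652 0.1163] min [ 0.5897 -0.073   0.0516] max [0.6513 0.1342 0.1876]
tin 1470 med [0.4011 0.1359 0.0533] min [-0.0761 -0.3961 -0.839 ] max [0.4396 0.1704 0.0595]
garlic 480 med [0.4063 0.0176 0.0258] min [-0.0048 -0.5657 -0.8304] max [0.4292 0.0365 0.048 ]
side tab 158 med [0.4599 0.2778 0.1725] min [0.456  0.2694 0.1032] max [0.568  0.5466 0.201 ]
   rect mm [468.  425.3] [297.8 104. ] 69.7
   px 202 237 150 185
 tabtop 21 med [0.4608 0.2821 0.1991] min [0.4567 0.2707 0.1963] max [0.465  0.2986 0.2011]
   rect mm [460.4 284.5] [ 6.1 29.1] 7.8
side caddy 2919 med [0.4613 0.537  0.0565] min [0.3954 0.1605 0.011 ] max [0.5843 0.5474 0.1409]
  plate 1381 med [0.469  0.5396 0.0962] min [0.4189 0.2307 0.0607] max [0.586  0.5481 0.1421]
   rect mm [499.9 389.1] [323.7 175.2] 89.0
side board 1405 med [0.5851 0.0788 0.1061] min [0.5834 0.0237 0.0122] max [0.7062 0.3374 0.2008]
  top 253 med [0.5894 0.0808 0.1995] min [0.5838 0.0279 0.1859] max [0.6015 0.1274 0.2013]
   rect mm [593.1  75.7] [ 18.4 106.4] 1.7
  mid 934 med [0.585  0.08   0.1061] min [0.5834 0.0225 0.0521] max [0.707  0.3337 0.1878]
```

View pics/crop1.png

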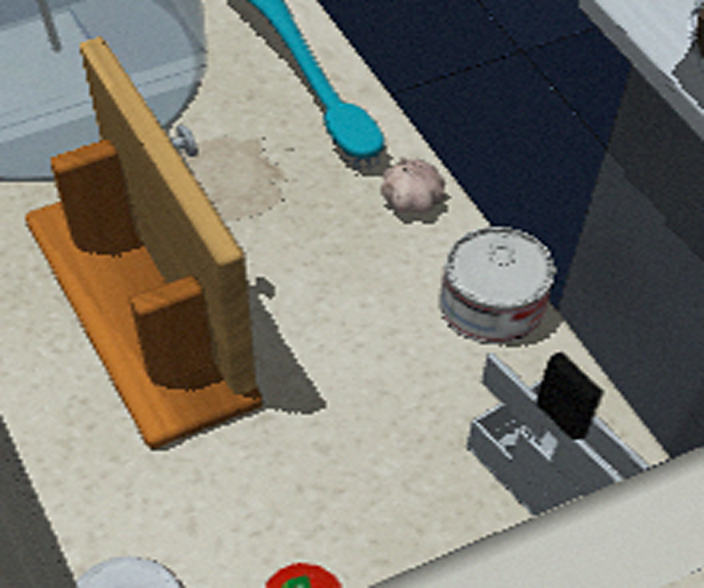

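The crop shows the stud head in view at crop (185,138), which is scene pixel (238,169). The caddy's facing is unclear from here, so I'll measure the plate and tray separately and enlarge both views.

Run:
```python
from h import *
D={n:dict(np.load(n+"1.npz")) for n in("scene","side")}
im=[]
for n,c in D.items():
    W=pts(c); f=c["frame"]
    roi=np.zeros(W.shape[:2],bool)
    if n=="scene": roi[225:310,310:390]=1; im.append(cv2.resize(f[230:310,310:390,::-1],(400,400),interpolation=2))
    else: roi[150:250,185:245]=1; im.append(cv2.resize(f[155:245,180:250,::-1],(311,400),interpolation=2))
    box=roi&(W[...,0]>.37)&(W[...,0]<.55)&(W[...,1]>.2)&(W[...,1]<.36)&(W[...,2]<.21)&(W[...,2]>.006)
    for lo,hi in((.006,.03),(.035,.05),(.06,.09),(.09,.105),(.108,.135),(.138,.145),(.15,.19),(.196,.205)):
        Q=W[box&(W[...,2]>lo)&(W[...,2]<hi)]
        if len(Q)<8: continue
        q=cv2.minAreaRect((Q[:,:2]*1000).astype(np.float32))
        vx,vy,x0,y0=cv2.fitLine((Q[:,:2]*1000).astype(np.float32),cv2.DIST_HUBER,0,.01,.01).ravel()
        print(n,lo,len(Q),"x",np.percentile(Q[:,0],[2,98]).round(4),"y",np.percentile(Q[:,1],[2,98]).round(4),"rect",np.round(q[0],1),np.round(q[1],1),round(q[2],1),"line ang",round(np.degrees(np.arctan2(vy,vx)),1),(round(x0,1),round(y0,1)))
    if n=="scene":
        s=(W[...,0]>.55)&(W[...,0]<.588)&(W[...,1]>-.06)&(W[...,1]<.06)&(W[...,2]>.13)&(W[...,2]<.21)
        v,u=np.nonzero(s); print("stud px",u.min(),u.max(),v.min(),v.max(),len(u)); Q=W[s]; print(np.percentile(Q,[2,50,98],axis=0).round(4))
    b=(W[...,2]>.194)&(W[...,2]<.206)&(W[...,0]>.55)&(W[...,0]<.65)&(W[...,1]>-.12)&(W[...,1]<.16)
    Q=W[b]; q=cv2.minAreaRect((Q[:,:2]*1000).astype(np.float32)); print(n,"boardtop",len(Q),q, np.median(Q[:,2]))
cv2.imwrite("pics/cad1.png",np.hstack(im))
```

```text
scene 0.006 258 x [0.4047 0.4798] y [0.2269 0.3024] rect [442.2 267.3] [66.7 85.2] 8.4 line ang -29.1 (np.float32(446.2), np.float32(268.1))
scene 0.035 253 x [0.402  0.4795] y [0.2231 0.3087] rect [439.9 269.9] [67.6 93. ] 10.4 line ang -34.0 (np.float32(436.9), np.float32(271.5))
scene 0.06 160 x [0.4639 0.4733] y [0.269  0.3192] rect [467.7 294.8] [ 5.8 55.5] 7.7 line ang -80.2 (np.float32(469.7), np.float32(289.4))
scene 0.09 87 x [0.4634 0.4757] y [0.2521 0.3257] rect [468.7 283.8] [ 5.5 87.2] 9.0 line ang -81.7 (np.float32(467.6), np.float32(298.7))
scene 0.108 295 x [0.4619 0.4798] y [0.233  0.3318] rect [469.4 282.5] [  5.8 107.7] 9.9 line ang -80.1 (np.float32(470.8), np.float32(283.6))
scene 0.138 165 x [0.4583 0.4789] y [0.2331 0.3374] rect [466.7 284.5] [  9.5 110. ] 10.1 line ang -80.2 (np.float32(469.1), np.float32(286.9))
scene 0.15 210 x [0.461  0.4729] y [0.2731 0.3063] rect [469. 290.] [ 7.  35.6] 20.0 line ang -78.6 (np.float32(469.3), np.float32(290.5))
scene 0.196 118 x [0.4596 0.4722] y [0.2725 0.3053] rect [465.8 288.5] [ 9.9 35.4] 11.2 line ang -79.4 (np.float
[... 836 characters left out ...]
de 0.108 162 x [0.4527 0.4758] y [0.2296 0.342 ] rect [464.  287.6] [  6.5 121.9] 10.3 line ang -79.5 (np.float32(464.1), np.float32(279.5))
side 0.138 56 x [0.4535 0.4752] y [0.2309 0.344 ] rect [461.7 287.1] [ 10.  116.9] 10.2 line ang -79.7 (np.float32(465.2), np.float32(273.7))
side 0.15 123 x [0.4549 0.469 ] y [0.2689 0.3005] rect [458.8 283.8] [ 9.3 36.6] 24.8 line ang -73.9 (np.float32(459.7), np.float32(281.9))
side 0.196 31 x [0.4562 0.4673] y [0.271  0.3036] rect [461.6 286.9] [ 9.1 33.6] 8.9 line ang -77.5 (np.float32(461.2), np.float32(283.9))
side boardtop 250 ((592.940673828125, 74.79060363769531), (18.418960571289062, 113.2386245727539), 1.1125504970550537) 0.19953062192456736
```

View pics/cad1.png

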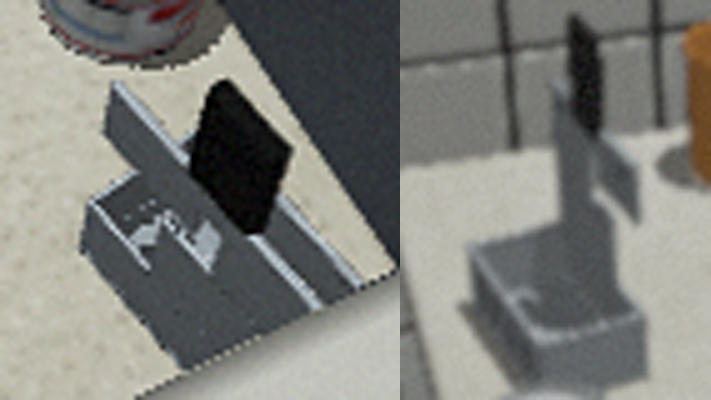

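The enlarged crops show the tray on the robot side (−x) of the plate, with the slot open at the −y end. The caddy is yawed about +10°, and its tab top is near (0.464, 0.288, 0.20). The board's front face is near x 0.5865 at y 0.024, yawed about 1°. First I draw the arm back, away from the bottle.

```bash
cat >> h.py <<'E'
from scipy.spatial.transform import Rotation as Ro
def to(p,yaw,roll=180,pitch=0):
    s=r.get_state(); R=Ro.from_euler("xyz",s["eef_rot"],degrees=True)
    G=Ro.from_euler("xyz",[roll,pitch,yaw],degrees=True)
    print("shift",R.inv().apply(np.array(p)-s["tcp_pos"]).round(4),"rotvec",(R.inv()*G).as_rotvec(degrees=True).round(2))
def st():
    s=r.get_state(); print({k:np.round(s[k],4).tolist() for k in("time_s","joints","tcp_pos","eef_rot","contact_force","moment","gripper_width","gripper_force")})
E
python3 -m pendant '0,0.04,-0.008,0,0,0;0,0.08,-0.016,0,0,0;0,0.12,-0.024,0,0,0;0,0.16,-0.032,0,0,0;0,0.20,-0.04,0,0,0;0,0.23,-0.05,0,0,0;0,0.23,-0.05,0,0,0' 0.088 60
python3 - <<'E'
from h import *
st()
s=r.get_state(); p0=s["tcp_pos"]; R=Ro.from_euler("xyz",s["eef_rot"],degrees=True); a0=np.degrees(np.arctan2(p0[1],p0[0])); rad=np.hypot(p0[0],p0[1]);print(a0,rad)
for k in range(1,13):
    a=np.radians(a0+5*k); print((R.inv().apply(np.array([rad*np.cos(a),rad*np.sin(a),p0[2]])-p0)).round(3),-5*k)
E
```

```text
time_s: 0.68
tcp_pos: [0.1195, -0.4245, 0.2977]
eef_rot: [-179.8, 0.1, -164.2]
contact_force: [0.2, 0.2, -1.1]
gripper_width: 0.0879
gripper_force: 0.0
{'time_s': 0.6833, 'joints': [-48.5235, -4.35, -22.1355, -0.0273, -71.9942, -25.6396], 'tcp_pos': [0.1195, -0.4245, 0.2977], 'eef_rot': [-179.8127, 0.1187, -164.1712], 'contact_force': [0.1878, 0.1847, -1.0689], 'moment': [-0.024, -0.0337, -0.002], 'gripper_width': 0.0879, 'gripper_force': 0.0}
-74.28138438225848 0.44098213087842125
[-0.038  0.002  0.   ] -5
[-0.077  0.007  0.   ] -10
[-0.114  0.015  0.   ] -15
[-0.151  0.026  0.   ] -20
[-0.186  0.041  0.   ] -25
[-0.221  0.059  0.   ] -30
[-0.253  0.079  0.   ] -35
[-0.284  0.103  0.   ] -40
[-0.312  0.129  0.   ] -45
[-0.338  0.157  0.   ] -50
[-0.362  0.187  0.   ] -55
[-0.382  0.22   0.   ] -60
```

```bash
python3 -m pendant '-0.033,0.02,0,0,0,-5;-0.069,0.037,0,0,0,-10;-0.106,0.045,0,0,0,-15;-0.14,0.056,0,0,0,-20;-0.173,0.069,0,0,0,-25;-0.205,0.086,0,0,0,-30;-0.235,0.105,0,0,0,-35;-0.264,0.127,0,0,0,-40;-0.29,0.151,0,0,0,-45;-0.314,0.177,0,0,0,-50;-0.336,0.206,0,0,0,-55;-0.355,0.236,0,0,0,-60'
python3 - <<'E'
from h import *
st()
c=r.capture("wrist"); cv2.imwrite("pics/w1.png",c["frame"][...,::-1]); np.savez("w1.npz",**c); print(c["cam_to_world"].round(3).tolist(),c["fx"])
T=np.linalg.inv(c["cam_to_world"])
for p in([.572,.024,.175],[.464,.288,.2]):
    q=T@np.array(p+[1]); print(p,c["fx"]*q[0]/q[2]+c["cx"],c["fy"]*q[1]/q[2]+c["cy"],q[2])
to([.464,.288,.29],-79.8)
E
```

```text
time_s: 1.68
tcp_pos: [0.399, -0.1027, 0.2952]
eef_rot: [180.0, -0.0, -104.0]
contact_force: [1.0, -1.1, -1.0]
gripper_width: 0.0877
gripper_force: 0.0
{'time_s': 1.6833, 'joints': [13.3146, -7.3478, -25.0544, -0.002, -72.305, -27.2666], 'tcp_pos': [0.399, -0.1027, 0.2952], 'eef_rot': [179.9888, -0.0037, -103.9526], 'contact_force': [1.0114, -1.1418, -1.0051], 'moment': [0.0294, -0.1344, 0.0158], 'gripper_width': 0.0877, 'gripper_force': 0.0}
[[-0.971, 0.232, 0.059, 0.383], [0.24, 0.942, 0.237, -0.166], [-0.0, 0.244, -0.97, 0.436], [0.0, 0.0, 0.0, 1.0]] 354.5728208778739
[0.572, 0.024, 0.175] 119.75067248548208 399.91925658386776 0.3092011517211684
[0.464, 0.288, 0.2] 309.2841762762057 621.3918820199331 0.34114442976342096
shift [-0.3908  0.0283  0.0058] rotvec [ -0.06   0.07 -23.66]
```

```bash
python3 -m pendant '-0.04,0.003,0,0,0,-4;-0.08,0.006,0,0,0,-8;-0.12,0.009,0,0,0,-12;-0.12,0.009,0,0,0,-12'
python3 - <<'E'
from h import *
st()
c=r.capture("wrist"); cv2.imwrite("pics/w2.png",c["frame"][...,::-1]); np.savez("w2.npz",**c)
T=np.linalg.inv(c["cam_to_world"])
for p in([.572,.024,.175],[.464,.288,.2]):
    q=T@np.array(p+[1]); print(p,c["fx"]*q[0]/q[2]+c["cx"],c["fy"]*q[1]/q[2]+c["cy"],q[2])
W=pts(c)
s=(W[...,0]>.55)&(W[...,0]<.580)&(W[...,1]>-.06)&(W[...,1]<.1)&(W[...,2]>.13)&(W[...,2]<.195)
v,u=np.nonzero(s); print(len(u)); Q=W[s]; print(u.min(),u.max(),v.min(),v.max(),np.percentile(Q,[2,50,98],axis=0).round(4))
b=(W[...,2]>.194)&(W[...,2]<.206)&(W[...,0]>.57)&(W[...,0]<.63)&(W[...,1]>-.12)&(W[...,1]<.16)
Q=W[b]; q=cv2.minAreaRect((Q[:,:2]*1000).astype(np.float32)); print("boardtop",len(Q),q, np.median(Q[:,2]))
to([.464,.288,.29],-79.8)
E
```

```text
time_s: 2.07
tcp_pos: [0.4202, 0.0191, 0.2953]
eef_rot: [-180.0, 0.1, -91.7]
contact_force: [0.5, -1.8, 0.8]
gripper_width: 0.0874
gripper_force: 0.0
{'time_s': 2.0667, 'joints': [29.6987, -6.4106, -24.2529, -0.0284, -72.1037, -31.3987], 'tcp_pos': [0.4202, 0.0191, 0.2953], 'eef_rot': [-179.9679, 0.0512, -91.7087], 'contact_force': [0.4831, -1.7736, 0.8094], 'moment': [-0.0528, 0.0861, -0.0492], 'gripper_width': 0.0874, 'gripper_force': 0.0}
[0.572, 0.024, 0.175] 79.49868694593187 228.5460092142537 0.2714673716074208
[0.464, 0.288, 0.2] 236.27691535602116 522.4329428493843 0.31098243835118294
595
56 79 205 234 [[0.5712 0.0043 0.174 ]
 [0.5724 0.0143 0.187 ]
 [0.5766 0.0248 0.1947]]
boardtop 4207 ((588.1832275390625, -47.32977294921875), (138.43984985351562, 34.600830078125), 89.28982543945312) 0.2004982663075816
shift [-0.2723 -0.0357  0.0051] rotvec [  0.03   0.   -12.06]
```

View pics/w2.png

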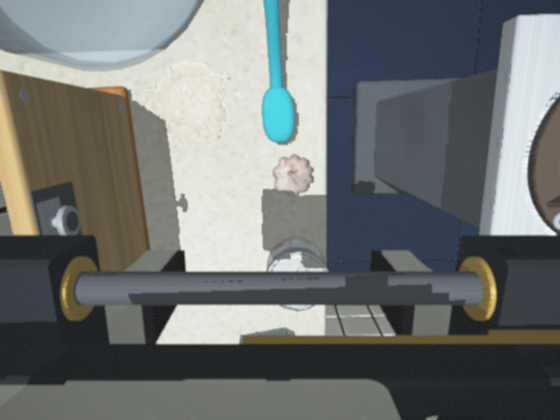

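The wrist view shows the stud head at about (68,220), in front of the board's face. It sits right of nominal (−y) and looks high. I'll work out its position from the depth.

Run:
```python
from h import *
for n,ro in(("w2",(40,100,190,236)),("scene1",(228,248,160,185))):
    c=dict(np.load(n+".npz")); W=pts(c)
    u0,u1,v0,v1=ro; f=c["frame"].astype(int)
    X=W[v0:v1,u0:u1]; F=f[v0:v1,u0:u1]
    grey=(F.max(-1)-F.min(-1)<35)
    m=grey&(X[...,2]>.15)&(X[...,2]<.21)&(X[...,0]<.584)&(X[...,0]>.56)
    Q=X[m]; print(n,len(Q),np.percentile(Q,[1,10,50,90,99],axis=0).round(4).tolist())
    v,u=np.nonzero(m); print("px",u.min()+u0,u.max()+u0,v.min()+v0,v.max()+v0)
    fr=Q[Q[:,0]<np.percentile(Q[:,0],30)+.0015]
    print(" front",len(fr),fr.min(0).round(4),fr.max(0).round(4))
    (cy,cz),rad=cv2.minEnclosingCircle((fr[:,1:]*1000).astype(np.float32)); print(" circ",cy,cz,rad)
    (cy,cz),rad=cv2.minEnclosingCircle((Q[:,1:]*1000).astype(np.float32)); print(" circ all",cy,cz,rad)
c=dict(np.load("w2.npz")); W=pts(c); f=c["frame"]
# board face & edges in wrist view
for a,b,k in((.19,.21,"top"),(.05,.17,"face")):
    m=(W[...,2]>a)&(W[...,2]<b)&(W[...,0]>.575)&(W[...,0]<.62)&(W[...,1]>-.12)&(W[...,1]<.0)
    m[:60]&=True; Q=W[m]; print(k,len(Q),np.percentile(Q,[1,50,99],axis=0).round(4).tolist())
```

```text
w2 633 [[0.5711, 0.0042, 0.173], [0.5716, 0.0066, 0.1777], [0.5724, 0.0143, 0.187], [0.5758, 0.0221, 0.1938], [0.5834, 0.0253, 0.1953]]
px 53 79 205 234
 front 474 [0.5704 0.0035 0.1714] [0.5735 0.0265 0.1953]
 circ 15.655991554260254 183.5640106201172 12.380195617675781
 circ all 15.34471607208252 183.09056091308594 12.940936088562012
scene1 52 [[0.5737, 0.0061, 0.1757], [0.5745, 0.0125, 0.18], [0.578, 0.0207, 0.1864], [0.5807, 0.0278, 0.1935], [0.5835, 0.0292, 0.1947]]
px 235 241 165 175
 front 26 [0.5736 0.0124 0.177 ] [0.5779 0.0297 0.1949]
 circ 19.732912063598633 185.31283569335938 11.086152076721191
 circ all 17.080991744995117 184.39556884765625 12.656598091125488
top 3808 [[0.576, -0.1141, 0.1902], [0.5898, -0.0375, 0.2], [0.6035, -0.0007, 0.2039]]
face 9458 [[0.5767, -0.1168, 0.0522], [0.5885, -0.0575, 0.1237], [0.6153, -0.0012, 0.1692]]
```

```bash
python3 -m pendant '-0.04,-0.006,0,0,0,-2;-0.08,-0.012,0,0,0,-4;-0.12,-0.018,0,0,0,-6;-0.16,-0.024,0,0,0,-8;-0.2,-0.03,0,0,0,-10;-0.24,-0.035,0,0,0,-12;-0.242,-0.035,0,0,0,-12'
python3 - <<'E'
from h import *
st()
c=r.capture("wrist"); cv2.imwrite("pics/w3.png",c["frame"][...,::-1]); np.savez("w3.npz",**c)
T=np.linalg.inv(c["cam_to_world"])
q=T@np.array([.464,.288,.2,1]); print(c["fx"]*q[0]/q[2]+c["cx"],c["fy"]*q[1]/q[2]+c["cy"],q[2])
W=pts(c)
box=(W[...,0]>.37)&(W[...,0]<.55)&(W[...,1]>.2)&(W[...,1]<.36)
for lo,hi in((.1,.137),(.138,.145),(.15,.19),(.196,.206)):
    Q=W[box&(W[...,2]>lo)&(W[...,2]<hi)]
    if len(Q)<8: continue
    print(lo,len(Q),cv2.minAreaRect((Q[:,:2]*1000).astype(np.float32)),np.median(Q,0).round(4))
to([.464,.288,.29],-79.8)
E
```

```text
time_s: 2.7
tcp_pos: [0.4647, 0.2588, 0.2941]
eef_rot: [180.0, -0.0, -80.0]
contact_force: [-0.1, -0.5, 0.3]
gripper_width: 0.0877
gripper_force: 0.0
{'time_s': 2.7, 'joints': [50.2606, 5.3329, -12.8236, 0.0039, -71.8973, -40.2677], 'tcp_pos': [0.4647, 0.2588, 0.2941], 'eef_rot': [179.9614, -0.0376, -80.0059], 'contact_force': [-0.0922, -0.4594, 0.2918], 'moment': [-0.0317, 0.0322, 0.0154], 'gripper_width': 0.0877, 'gripper_force': 0.0}
270.8781285591332 265.57985223592885 0.2507645951179296
0.1 32 ((473.0871887207031, 236.4434356689453), (4.814756393432617, 19.0436954498291), 28.456090927124023) [0.4757 0.2285 0.13  ]
0.138 322 ((472.7149658203125, 250.69528198242188), (9.200212478637695, 45.56591796875), 16.610315322875977) [0.473  0.2488 0.143 ]
0.15 183 ((466.98333740234375, 270.408203125), (9.883434295654297, 3.417207717895508), 10.22761344909668) [0.4669 0.2694 0.1724]
0.196 445 ((465.2446594238281, 280.3170471191406), (9.83972454071045, 23.179370880126953), 10.086069107055664) [0.4651 0.2795 0.2008]
shift [-0.0308 -0.0055  0.004 ] rotvec [ 0.1  -0.07 -0.3 ]
```

Run:
```python
from h import *
to([.4641,.287,.188],-79.9)
```

```text
shift [-0.0299 -0.0056  0.106 ] rotvec [ 0.1  -0.07 -0.2 ]
```

```bash
python3 -m pendant '-0.03,-0.0055,0.02,0,0,0;-0.03,-0.0055,0.05,0,0,0;-0.03,-0.0055,0.08,0,0,0;-0.03,-0.0055,0.106,0,0,0;-0.03,-0.0055,0.106,0,0,0'
python3 -m pendant '0,0,0,0,0,0;0,0,0,0,0,0;0,0,0,0,0,0;0,0,0,0,0,0;0,0,0,0,0,0;0,0,0,0,0,0;0,0,0,0,0,0;0,0,0,0,0,0' 0 60
python3 - <<'E'
from h import *
st()
E
```

```text
time_s: 3.17
tcp_pos: [0.4615, 0.2815, 0.1842]
eef_rot: [179.6, -0.3, -80.4]
contact_force: [-1.3, -0.5, -1.0]
gripper_width: 0.0876
gripper_force: 0.0
time_s: 3.83
tcp_pos: [0.4638, 0.2852, 0.1896]
eef_rot: [-180.0, 0.0, -80.2]
contact_force: [0.7, -0.2, -0.7]
gripper_width: 0.0402
gripper_force: 0.0
{'time_s': 3.8333, 'joints': [52.2176, 10.8475, -20.4436, 0.0003, -58.6856, -42.4092], 'tcp_pos': [0.4638, 0.2852, 0.1896], 'eef_rot': [-179.9826, 0.0155, -80.1914], 'contact_force': [0.7127, -0.2105, -0.6627], 'moment': [0.0516, 0.1295, 0.0295], 'gripper_width': 0.0402, 'gripper_force': 0.0}
```

```bash
python3 -m pendant '0,0,0,0,0,0;0,0,0,0,0,0;0,0,0,0,0,0;0,0,0,0,0,0;0,0,0,0,0,0;0,0,0,0,0,0;0,0,0,0,0,0;0,0,0,0,0,0;0,0,0,0,0,0'
python3 -m pendant '0,0,-0.01,0,0,0;0,0,-0.03,0,0,0;0,0,-0.06,0,0,0;0,0,-0.09,0,0,0;0,0,-0.105,0,0,0;0,0,-0.105,0,0,0;0,0,-0.105,0,0,0;0,0,-0.105,0,0,0'
python3 - <<'E'
from h import *
st()
im=[]
for n in("scene","side"):
    c=r.capture(n); np.savez(n+"2.npz",**c); im.append(c["frame"][:,:,::-1])
W=pts(c); 
cv2.imwrite("pics/lift.png",np.hstack([cv2.resize(im[0][150:320,260:420],(400,425)),cv2.resize(im[1][80:250,170:330],(400,425))]))
E
```

```text
time_s: 4.58
tcp_pos: [0.4636, 0.285, 0.1892]
eef_rot: [180.0, -0.0, -80.2]
contact_force: [0.3, 0.0, -3.1]
gripper_width: 0.0098
gripper_force: 60.0
time_s: 5.25
tcp_pos: [0.4632, 0.2848, 0.2938]
eef_rot: [179.9, -0.0, -80.2]
contact_force: [-0.4, 0.2, -3.2]
gripper_width: 0.0094
gripper_force: 60.0
{'time_s': 5.25, 'joints': [52.2118, 6.5289, -11.4877, -0.0354, -72.0397, -42.4101], 'tcp_pos': [0.4632, 0.2848, 0.2938], 'eef_rot': [179.9358, -0.0131, -80.2092], 'contact_force': [-0.3779, 0.1766, -3.1671], 'moment': [0.0117, 0.1524, 0.0412], 'gripper_width': 0.0094, 'gripper_force': 59.9966}
```

View pics/lift.png

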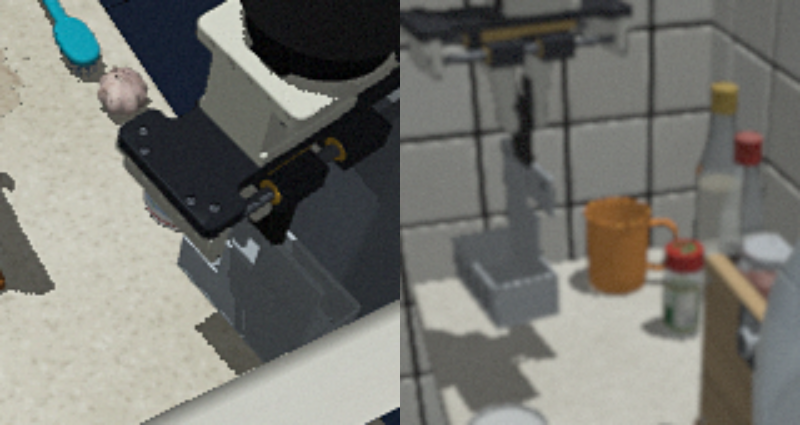

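The crops show the caddy held upright and level in the fingers, with the tab gripped squarely. Next I check the jar position and plan the approach beside the stud.

Run:
```python
from h import *
for n in("scene2","side2"):
    c=dict(np.load(n+".npz")); W=pts(c); h=cv2.cvtColor(c["frame"],cv2.COLOR_RGB2HSV)
    m=((h[...,0]<6)|(h[...,0]>174))&(h[...,1]>150)&(W[...,2]>.085)&(W[...,2]<.115)&(W[...,0]>.4)&(W[...,0]<.65)&(W[...,1]>.1)
    print(n,"jar",m.sum(),cv2.minAreaRect((W[m][:,:2]*1000).astype(np.float32)) if m.sum() else "")
    # caddy tilt in hand: tray bottom/rim heights
    b=(W[...,0]>.38)&(W[...,0]<.49)&(W[...,1]>.2)&(W[...,1]<.36)
    q=W[b&(W[...,2]>.095)&(W[...,2]<.25)]
    Q=W[b&(W[...,2]>.212)&(W[...,2]<.245)&(W[...,0]>.44)]
    if len(Q)>20:
        A=np.c_[Q[:,1:],np.ones(len(Q))]; print(" plate pts",len(Q),"slope dx/dy,dx/dz",np.linalg.lstsq(A,Q[:,0],rcond=None)[0].round(3),np.percentile(Q,[2,50,98],axis=0).round(4).tolist())
    rim=W[b&(W[...,2]>.138)&(W[...,2]<.160)&(W[...,0]<.44)]
    if len(rim)>20: print(" rim",len(rim),np.percentile(rim,[2,50,98],axis=0).round(4).tolist())
to([.463,.13,.294],-89.0); to([.53,.0995,.2752],-89.0); to([.579,.0995,.2752],-89.0)
```

```text
scene2 jar 153 ((634.8427124023438, 314.9611511230469), (24.828298568725586, 34.69298553466797), 14.655985832214355)
 plate pts 402 slope dx/dy,dx/dz [-0.174  0.002  0.518] [[0.4574, 0.2737, 0.2129], [0.4637, 0.3157, 0.2294], [0.4712, 0.347, 0.2445]]
 rim 267 [[0.3958, 0.2643, 0.1386], [0.4036, 0.3059, 0.1493], [0.4247, 0.3405, 0.154]]
side2 jar 84 ((630.8348388671875, 309.2560119628906), (20.33070945739746, 37.571533203125), 37.99415969848633)
 plate pts 248 slope dx/dy,dx/dz [-0.184 -0.038  0.523] [[0.4514, 0.2289, 0.2127], [0.4638, 0.2724, 0.2284], [0.4751, 0.3432, 0.2444]]
 rim 221 [[0.3928, 0.2176, 0.1382], [0.4107, 0.2823, 0.1451], [0.4389, 0.3422, 0.1522]]
shift [ 0.1524  0.0265 -0.0006] rotvec [ 0.1  -0.08  8.79]
shift [ 0.1938 -0.0343  0.0181] rotvec [ 0.1  -0.08  8.79]
shift [ 0.2021 -0.0826  0.0181] rotvec [ 0.1  -0.08  8.79]
```

```bash
python3 -m pendant '0.02,0.003,0,0,0,1;0.05,0.009,0,0,0,3;0.085,0.015,0,0,0,5;0.12,0.02,0,0,0,7;0.15,0.016,0.002,0,0,8.8;0.17,-0.002,0.006,0,0,8.8;0.186,-0.02,0.012,0,0,8.8;0.194,-0.034,0.018,0,0,8.8;0.194,-0.034,0.018,0,0,8.8;0.194,-0.034,0.018,0,0,8.8;0.194,-0.034,0.018,0,0,8.8;0.194,-0.034,0.018,0,0,8.8'
python3 - <<'E'
from h import *
st(); to([.575,.0995,.2752],-89)
E
```

```text
time_s: 6.35
tcp_pos: [0.5298, 0.1, 0.2763]
eef_rot: [180.0, -0.0, -89.0]
contact_force: [0.6, -1.0, -1.4]
gripper_width: 0.0095
gripper_force: 60.0
{'time_s': 6.35, 'joints': [31.5242, 6.6103, -13.696, -0.0037, -69.7187, -30.4888], 'tcp_pos': [0.5298, 0.1, 0.2763], 'eef_rot': [179.9768, -0.0097, -88.9658], 'contact_force': [0.6119, -1.0257, -1.3614], 'moment': [0.0705, 0.0685, 0.0253], 'gripper_width': 0.0095, 'gripper_force': 59.9967}
shift [ 0.0013 -0.0452  0.001 ] rotvec [ 0.02 -0.01  0.03]
```

```bash
python3 -m pendant '0,-0.01,0,0,0,0;0,-0.02,0,0,0,0;0,-0.03,0,0,0,0;0,-0.038,0,0,0,0;0,-0.043,0,0,0,0;0,-0.046,0,0,0,0;0,-0.046,0,0,0,0;0,-0.046,0,0,0,0;0,-0.046,0,0,0,0;0,-0.046,0,0,0,0'
python3 -m pendant '0,-0.001,0,0,0,0;0,-0.001,0,0,0,0;0,-0.001,0,0,0,0;0,-0.002,0,0,0,0;0,-0.002,0,0,0,0;0,-0.002,0,0,0,0'
python3 -m pendant '0,-0.001,0,0,0,0;0,-0.001,0,0,0,0;0,-0.001,0,0,0,0;0,-0.001,0,0,0,0'
python3 -c "
from h import *
st()"
```

```text
time_s: 7.18
tcp_pos: [0.576, 0.1005, 0.2765]
eef_rot: [-180.0, 0.0, -89.0]
contact_force: [0.7, 0.7, -1.5]
gripper_width: 0.0098
gripper_force: 60.0
time_s: 7.68
tcp_pos: [0.5783, 0.1006, 0.2764]
eef_rot: [-180.0, -0.0, -89.0]
contact_force: [0.1, -0.2, -2.4]
gripper_width: 0.0093
gripper_force: 60.0
time_s: 8.02
tcp_pos: [0.5793, 0.1006, 0.2763]
eef_rot: [180.0, -0.0, -89.0]
contact_force: [-1.1, 1.0, -2.4]
gripper_width: 0.0098
gripper_force: 60.0
{'time_s': 8.0167, 'joints': [28.8897, 11.3329, -7.953, -0.0009, -70.7199, -27.8874], 'tcp_pos': [0.5793, 0.1006, 0.2763], 'eef_rot': [179.9944, -0.002, -88.998], 'contact_force': [-1.1161, 0.9842, -2.3703], 'moment': [0.039, 0.0801, -0.015], 'gripper_width': 0.0098, 'gripper_force': 59.9966}
```

```bash
for i in 1 2; do python3 -m pendant '0,-0.0005,0,0,0,0;0,-0.0005,0,0,0,0;0,-0.0005,0,0,0,0;0,-0.0005,0,0,0,0' | grep -E "tcp|contact"; done
```

```text
tcp_pos: [0.5798, 0.1006, 0.2764]
contact_force: [0.2, -0.4, -2.4]
tcp_pos: [0.5803, 0.1006, 0.2763]
contact_force: [0.5, -0.6, -2.0]
```

```bash
for i in 1 2; do python3 -m pendant '0,-0.0005,0,0,0,0;0,-0.0005,0,0,0,0;0,-0.0005,0,0,0,0;0,-0.0005,0,0,0,0' | grep -E "tcp|contact"; python3 -c "
from h import *
print(r.get_state()['moment'].round(3))"; done
```

```text
tcp_pos: [0.5807, 0.1006, 0.2763]
contact_force: [-0.7, 0.5, -1.2]
[ 0.055  0.458 -0.07 ]
tcp_pos: [0.581, 0.1006, 0.2763]
contact_force: [-3.6, 0.5, -1.3]
[ 0.145  1.161 -0.086]
```

```bash
python3 -m pendant '0,0.001,0,0,0,0;0,0.002,0,0,0,0;0,0.003,0,0,0,0;0,0.003,0,0,0,0;0,0.003,0,0,0,0'; python3 -m pendant '0.004,0,0,0,0,0;0.008,0,0,0,0,0;0.012,0,0,0,0,0;0.016,0,0,0,0,0;0.02,0,0,0,0,0;0.02,0,0,0,0,0;0.02,0,0,0,0,0';  python3 -c "
from h import *
print(r.get_state()['moment'].round(3))"
```

```text
time_s: 9.77
tcp_pos: [0.5784, 0.1006, 0.2765]
eef_rot: [-180.0, 0.0, -89.0]
contact_force: [-0.5, 1.1, -2.5]
gripper_width: 0.0098
gripper_force: 60.0
time_s: 10.35
tcp_pos: [0.5786, 0.0802, 0.2764]
eef_rot: [-180.0, 0.0, -89.0]
contact_force: [0.0, -0.2, -1.6]
gripper_width: 0.0095
gripper_force: 60.0
[0.065 0.039 0.055]
```

```bash
python3 -m pendant '0.004,0,0,0,0,0;0.008,0,0,0,0,0;0.012,0,0,0,0,0;0.016,0,0,0,0,0;0.02,0,0,0,0,0;0.024,0,0,0,0,0;0.024,0,0,0,0,0;0.024,0,0,0,0,0';  python3 -c "
from h import *
print(r.get_state()['moment'].round(3))"
```

```text
time_s: 11.02
tcp_pos: [0.5791, 0.0563, 0.2764]
eef_rot: [-180.0, 0.0, -89.0]
contact_force: [-0.1, 0.0, -2.1]
gripper_width: 0.0094
gripper_force: 60.0
[-0.023  0.042  0.017]
```

```bash
P="from h import *
s=r.get_state(); print(s['tcp_pos'].round(4),s['contact_force'].round(1),s['moment'].round(3))"; python3 -m pendant '0,0,0.0005,0,0,0;0,0,0.001,0,0,0;0,0,0.0015,0,0,0;0,0,0.0015,0,0,0;0,0,0.0015,0,0,0' >/dev/null; python3 -c "$P"; python3 -m pendant '0,0,0.0005,0,0,0;0,0,0.0005,0,0,0;0,0,0.0005,0,0,0' >/dev/null; python3 -c "$P";  python3 -m pendant '0,0,0.0005,0,0,0;0,0,0.0005,0,0,0;0,0,0.0005,0,0,0' >/dev/null; python3 -c "$P"
```

```text
[0.579  0.0567 0.2748] [ 0.5 -0.7 -1.8] [-0.016  0.02  -0.018]
[0.579  0.0566 0.2743] [ 0.6  0.  -2.2] [-0.021  0.088  0.03 ]
[0.579  0.0565 0.2738] [ 0.5 -0.3 -2.4] [ 0.043  0.05  -0.009]
```

```bash
P="from h import *
s=r.get_state(); print(s['tcp_pos'].round(4),s['contact_force'].round(1),s['moment'].round(3))"; python3 -m pendant '0,0,0.0005,0,0,0;0,0,0.0005,0,0,0;0,0,0.0005,0,0,0' >/dev/null; python3 -c "$P";  python3 -m pendant '0,0,0.0005,0,0,0;0,0,0.0005,0,0,0;0,0,0.0005,0,0,0' >/dev/null; python3 -c "$P"
```

```text
[0.579  0.0565 0.2733] [-0.3 -0.  -2.4] [ 0.048  0.142 -0.007]
[0.579  0.0566 0.2728] [-0.6  0.3 -2.3] [0.024 0.055 0.022]
```

```bash
P="from h import *
s=r.get_state(); print(s['tcp_pos'].round(4),s['contact_force'].round(1),s['moment'].round(3))"; python3 -m pendant '0,0,0.0005,0,0,0;0,0,0.0005,0,0,0;0,0,0.0005,0,0,0' >/dev/null; python3 -c "$P";  python3 -m pendant '0,0,0.0005,0,0,0;0,0,0.0005,0,0,0;0,0,0.0005,0,0,0' >/dev/null; python3 -c "$P"
```

```text
[0.579  0.0566 0.2723] [ 0.1  0.9 -1.8] [0.075 0.098 0.057]
[0.579  0.0566 0.2718] [-0.8 -0.7 -1.9] [-0.012  0.076  0.009]
```

```bash
P="from h import *
s=r.get_state(); print(s['tcp_pos'].round(4),s['contact_force'].round(1),s['moment'].round(3))"; python3 -m pendant '0,0,0.0005,0,0,0;0,0,0.0005,0,0,0;0,0,0.0005,0,0,0' >/dev/null; python3 -c "$P"
```

```text
[0.5791 0.0566 0.2715] [ 0.   0.5 -0.3] [0.062 0.108 0.023]
```

```bash
P="from h import *
s=r.get_state(); print(s['tcp_pos'].round(4),s['contact_force'].round(1),s['moment'].round(3))"; python3 -m pendant '0,0,0.0005,0,0,0;0,0,0.0005,0,0,0;0,0,0.0005,0,0,0' >/dev/null; python3 -c "$P"
```

```text
[0.5792 0.0566 0.2713] [-0.   0.8  2.1] [ 0.068  0.508 -0.112]
```

```bash
P="from h import *
s=r.get_state(); print(s['tcp_pos'].round(4),s['contact_force'].round(1),s['moment'].round(3))"; python3 -m pendant '0,0,-0.0015,0,0,0;0,0,-0.0027,0,0,0;0.004,0,-0.0027,0,0,0;0.008,0,-0.0027,0,0,0;0.012,0,-0.0027,0,0,0;0.016,0,-0.0027,0,0,0;0.016,0,-0.0027,0,0,0;0.016,0,-0.0027,0,0,0' >/dev/null; python3 -c "$P"
```

```text
[0.5793 0.0402 0.2735] [ 0.2 -0.1 -2.3] [ 0.047  0.02  -0.006]
```

```bash
P="from h import *
s=r.get_state(); print(s['tcp_pos'].round(4),s['contact_force'].round(1),s['moment'].round(3))"; python3 -m pendant '0.003,0,0,0,0,0;0.006,0,0,0,0,0;0.009,0,0,0,0,0;0.012,0,0,0,0,0;0.012,0,0,0,0,0;0.012,0,0,0,0,0' >/dev/null; python3 -c "$P"
```

```text
[0.5796 0.0284 0.2736] [ 0.5 -0.9 -2.1] [0.064 0.103 0.007]
```

```bash
P="from h import *
s=r.get_state(); print(s['tcp_pos'].round(4),s['contact_force'].round(1),s['moment'].round(3))"; python3 -m pendant '0.003,0,0,0,0,0;0.006,0,0,0,0,0;0.009,0,0,0,0,0;0.011,0,0,0,0,0;0.012,0,0,0,0,0;0.012,0,0,0,0,0;0.012,0,0,0,0,0' >/dev/null; python3 -c "$P"; python3 -m pendant '0.001,0,0,0,0,0;0.001,0,0,0,0,0;0.001,0,0,0,0,0' >/dev/null; python3 -c "$P"; python3 -m pendant '0.001,0,0,0,0,0;0.001,0,0,0,0,0;0.001,0,0,0,0,0' >/dev/null; python3 -c "$P"
```

```text
[0.5797 0.0165 0.2736] [ 0.1 -0.3 -2. ] [ 0.032  0.123 -0.011]
[0.5798 0.0156 0.2736] [ 0.9  0.4 -1.4] [ 0.029  0.066 -0.008]
[0.5798 0.0146 0.2736] [-0.6  0.1 -1.8] [-0.012  0.033  0.003]
```

```bash
P="from h import *
s=r.get_state(); print(s['tcp_pos'].round(4),s['contact_force'].round(1),s['moment'].round(3))"; python3 -m pendant '0.0007,0,0,0,0,0;0.0007,0,0,0,0,0;0.0007,0,0,0,0,0' >/dev/null; python3 -c "$P"; python3 -m pendant '0.0007,0,0,0,0,0;0.0007,0,0,0,0,0;0.0007,0,0,0,0,0' >/dev/null; python3 -c "$P"
```

```text
[0.5798 0.0138 0.2736] [ 0.2 -0.2 -2.3] [-0.001  0.027 -0.045]
[0.5798 0.0132 0.2736] [-0.1  0.2 -2.3] [ 0.026  0.063 -0.032]
```

```bash
P="from h import *
s=r.get_state(); print(s['tcp_pos'].round(4),s['contact_force'].round(1),s['moment'].round(3))"; python3 -m pendant '0.0007,0,0,0,0,0;0.0007,0,0,0,0,0;0.0007,0,0,0,0,0' >/dev/null; python3 -c "$P"
```

```text
[0.5798 0.0124 0.2736] [ 0.1 -0.4 -2.3] [ 0.052  0.042 -0.041]
```

```bash
P="from h import *
s=r.get_state(); print(s['tcp_pos'].round(4),s['contact_force'].round(1),s['moment'].round(3))"; python3 -m pendant '0.0007,0,0,0,0,0;0.0007,0,0,0,0,0;0.0007,0,0,0,0,0' >/dev/null; python3 -c "$P"; python3 -m pendant '0.0006,0,0,0,0,0;0.0006,0,0,0,0,0;0.0006,0,0,0,0,0' >/dev/null; python3 -c "$P"
```

```text
[0.5798 0.0117 0.2736] [-0.5  0.2 -2.7] [ 0.024  0.054 -0.005]
[0.5799 0.0114 0.2735] [-0.8  1.8 -2.4] [ 0.705  0.133 -0.007]
```

```bash
P="from h import *
s=r.get_state(); print(s['tcp_pos'].round(4),s['contact_force'].round(1),s['moment'].round(3))"; python3 -m pendant '0.0006,0,0,0,0,0;0.0006,0,0,0,0,0;0.0006,0,0,0,0,0' >/dev/null; python3 -c "$P"
```

```text
[0.5799 0.011  0.2735] [-0.7  4.2 -1.9] [1.749 0.251 0.037]
```

```bash
P="from h import *
s=r.get_state(); print(s['tcp_pos'].round(4),s['contact_force'].round(1),s['moment'].round(3))"; python3 -m pendant '-0.0015,0,0,0,0,0;-0.003,0,0,0,0,0;-0.003,0,0,0,0,0;-0.003,0,0,0,0,0' >/dev/null; python3 -c "$P";  python3 -m pendant '0,0,0.002,0,0,0;0,0,0.004,0,0,0;0,0,0.006,0,0,0;0,0,0.008,0,0,0;0,0,0.01,0,0,0;0,0,0.01,0,0,0;0,0,0.01,0,0,0' >/dev/null; python3 -c "$P"
```

```text
[0.5797 0.0133 0.2736] [ 0.7  0.4 -2.6] [ 0.03   0.111 -0.002]
[0.5797 0.0136 0.2634] [ 0.8 -0.5 -2.4] [ 0.069  0.056 -0.028]
```

```bash
P="from h import *
s=r.get_state(); print(s['tcp_pos'].round(4),s['contact_force'].round(1),s['moment'].round(3))"; python3 -m pendant '0,0,0.002,0,0,0;0,0,0.004,0,0,0;0,0,0.006,0,0,0;0,0,0.008,0,0,0;0,0,0.009,0,0,0;0,0,0.0095,0,0,0;0,0,0.0095,0,0,0;0,0,0.0095,0,0,0' >/dev/null; python3 -c "$P"
```

```text
[0.5798 0.0136 0.2541] [ 0.  -0.8 -1.6] [0.019 0.063 0.042]
```

```bash
P="from h import *
s=r.get_state(); print(s['tcp_pos'].round(4),s['contact_force'].round(1),s['moment'].round(3))"; python3 -m pendant '0,0,0.001,0,0,0;0,0,0.001,0,0,0;0,0,0.001,0,0,0' >/dev/null; python3 -c "$P"; python3 -m pendant '0,0,0.0006,0,0,0;0,0,0.0006,0,0,0;0,0,0.0006,0,0,0' >/dev/null; python3 -c "$P";python3 -m pendant '0,0,0.0006,0,0,0;0,0,0.0006,0,0,0;0,0,0.0006,0,0,0' >/dev/null; python3 -c "$P"
```

```text
[0.5798 0.0136 0.253 ] [ 0.1  0.  -2.4] [-0.048  0.05  -0.01 ]
[0.5798 0.0136 0.2525] [ 1.   0.1 -1.3] [-0.07   0.057 -0.023]
[0.5798 0.0136 0.2518] [-1.3  0.1 -2.1] [0.039 0.012 0.016]
```

```bash
P="from h import *
s=r.get_state(); print(s['tcp_pos'].round(4),s['contact_force'].round(1),s['moment'].round(3))"; python3 -m pendant '0,0,0.0005,0,0,0;0,0,0.0005,0,0,0;0,0,0.0005,0,0,0' >/dev/null; python3 -c "$P"; python3 -m pendant '0,0,0.0005,0,0,0;0,0,0.0005,0,0,0;0,0,0.0005,0,0,0' >/dev/null; python3 -c "$P"
```

```text
[0.5798 0.0136 0.2515] [ 0.8 -0.1 -0.3] [ 0.011  0.13  -0.01 ]
[0.5799 0.0135 0.2513] [-0.9  0.1  1.8] [ 0.132  0.564 -0.006]
```

```bash
python3 -m pendant '0,0,-0.0004,0,0,0;0,0,-0.0004,0,0,0;0,0,-0.0004,0,0,0'; python3 -m pendant '0,0,0,0,0,0;0,0,0,0,0,0;0,0,0,0,0,0;0,0,0,0,0,0;0,0,0,0,0,0;0,0,0,0,0,0;0,0,0,0,0,0;0,0,0,0,0,0;0,0,0,0,0,0;0,0,0,0,0,0' 0.06
python3 - <<'E'
from h import *
st()
im=[]
for n in("scene","side"):
    c=r.capture(n); np.savez(n+"3.npz",**c); im.append(c["frame"][:,:,::-1])
cv2.imwrite("pics/rel.png",np.hstack([cv2.resize(im[0][100:270,180:340],(400,425)),cv2.resize(im[1][120:290,200:360],(400,425))]))
E
```

```text
time_s: 20.27
tcp_pos: [0.5799, 0.0136, 0.2514]
eef_rot: [-180.0, 0.0, -89.0]
contact_force: [-0.5, -0.5, 1.4]
gripper_width: 0.0094
gripper_force: 60.0
time_s: 21.1
tcp_pos: [0.5798, 0.0136, 0.2513]
eef_rot: [-180.0, 0.0, -89.0]
contact_force: [0.2, -0.3, -0.6]
gripper_width: 0.0597
gripper_force: 0.0
{'time_s': 21.1, 'joints': [20.6546, 11.4318, -11.1407, -0.0001, -67.425, -19.6525], 'tcp_pos': [0.5798, 0.0136, 0.2513], 'eef_rot': [-179.9977, 0.0009, -88.9979], 'contact_force': [0.1718, -0.276, -0.6325], 'moment': [0.0545, 0.2116, -0.044], 'gripper_width': 0.0597, 'gripper_force': 0.0}
```

View pics/rel.png

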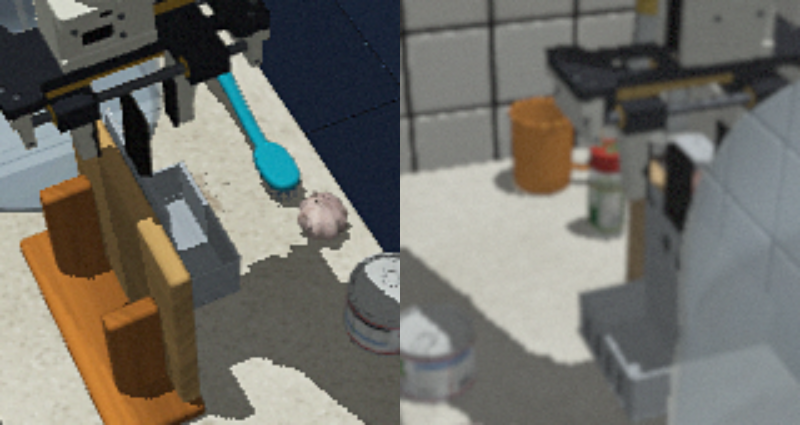

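Both crops show the caddy hanging on the board with its tray upright and the fingers open either side of the tab. Now I go straight up and check.

```bash
python3 -m pendant '0,0,-0.008,0,0,0;0,0,-0.02,0,0,0;0,0,-0.04,0,0,0;0,0,-0.065,0,0,0;0,0,-0.09,0,0,0;0,0,-0.11,0,0,0;0,0,-0.12,0,0,0;0,0,-0.12,0,0,0;0,0,-0.12,0,0,0'
python3 - <<'E'
from h import *
for k in range(2):
    for n in("scene","side"):
        c=r.capture(n); W=pts(c); f=c["frame"].astype(int)
        m=(f.max(-1)<60)&(W[...,0]>.54)&(W[...,0]<.6)&(W[...,1]>-.02)&(W[...,1]<.05)&(W[...,2]>.195)&(W[...,2]<.275)
        Q=W[m]; print(n,m.sum(),np.percentile(Q,[2,50,98],axis=0).round(4).tolist())
        t=Q[Q[:,2]>np.percentile(Q[:,2],98)-.004]; print("  top",np.median(t,0).round(4))
        if k==0 and n=="scene":
            for a,p in(("tin",(320,200,355,242)),("garlic",(300,176,320,200))):
                o=dict(np.load("scene1.npz"))["frame"]; x0,y0,x1,y1=p; print(a,"diff",np.abs(o[y0:y1,x0:x1].astype(int)-f[y0:y1,x0:x1]).mean().round(1))
    if k==0:c0=f
cv2.imwrite("pics/end.png",r.capture("scene")["frame"][...,::-1])
E
```

```text
time_s: 21.95
tcp_pos: [0.5797, 0.0137, 0.3711]
eef_rot: [-180.0, 0.0, -89.0]
contact_force: [0.4, -0.0, -0.5]
gripper_width: 0.0598
gripper_force: 0.0
scene 288 [[0.5759, 0.0022, 0.1983], [0.5833, 0.0264, 0.2412], [0.5886, 0.0359, 0.2641]]
  top [0.5801 0.0191 0.2625]
tin diff 43.0
garlic diff 5.1
side 298 [[0.5712, -0.0016, 0.2041], [0.5727, 0.0081, 0.2375], [0.5792, 0.0291, 0.2623]]
  top [0.5737 0.0131 0.2609]
scene 285 [[0.5757, 0.0028, 0.2001], [0.5833, 0.0263, 0.2415], [0.5883, 0.0356, 0.264]]
  top [0.5798 0.02   0.2624]
side 298 [[0.571, -0.002, 0.2043], [0.5727, 0.0087, 0.2368], [0.5788, 0.0292, 0.2625]]
  top [0.5736 0.0122 0.2613]
```

View pics/end.png

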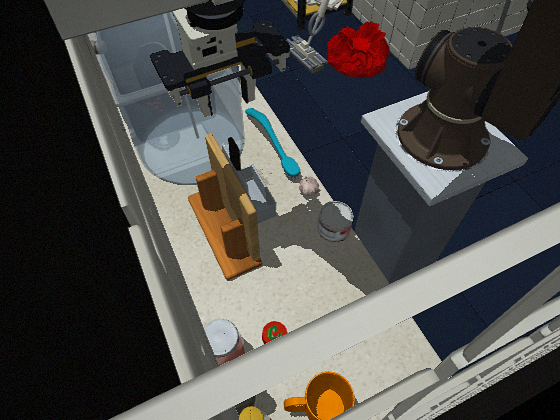

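The final scene picture shows the caddy hanging steadily at (245,185), with its tab top at z 0.262 as expected when seated. The tin (336,221), garlic (309,187), jar (275,332) and brush (272,140) look unmoved, and the gripper is well clear.

```bash
python3 -c "
from plant import r
print(r.close_job())"
```

```text
the job is handed in; nothing more can be done
None
```

The caddy hangs on the stud, seated in its notch and released, and the job is handed in at about 22 s; the forces I read at each step never topped about 5 N, and the bystanders look unmoved in the last picture.

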